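# Rebuild the spindle stack of an opened drive unit

## Robot

A 6-joint arm with a two-finger parallel gripper is mounted at the origin on the work surface. World frame = base frame: x ahead of the robot, y to its left, z up, the work surface at z = 0. Lengths are in mm, angles in degrees, forces in N, time in s.
With the tool pointing down it reaches from about 325 to 850 mm from the base axis. Payload 15.5 kg.
Tool frame: the origin (TCP) lies between the finger pads; the fingertips stand 11 mm ahead of it and the grasp point (between the pads) lies 8 mm behind it; z points along the fingers, y is the direction in which the jaws open and shut (so a half turn about z gives the same grasp; the last joint's range is limited). The gripper opens to 91 mm and grips with 3 to 60 N. Pads are 32 mm wide; open, the fingers measure 118 mm over their backs; the gripper's body (76 mm by 178 mm) begins 60 mm behind the grasp point.
Start: joints at [61.622, 28.281, 77.091, -0, 74.628, -5.472], TCP at [243.267, 575.715, 224.915] pointing down, gripper open.
Joint ranges: [-166.48, 166.48], [-47.26, 123.95], [12.59, 153.08], [-70.14, 250.14], [6.76, 159.57], [-176.63, 176.63]. Speed limits (degrees/s): [108.29, 108.29, 147.25, 172.46, 172.46, 172.46].

## Interface

Orientations are given as [roll, pitch, yaw] about the fixed x, y, z axes, in that order (R = Rz(yaw) Ry(pitch) Rx(roll)).
In Python, from workcell import robot, get_image, calibration, workorder gives the robot as it stands.
- The arm moves only by the tool servo_tool, never from a script. Its arguments are lists of equal length, an entry for each row: "gripper": the opening in per cent of the stroke, from 0 (shut) to 100 (fully open); "offset": the shift along the tool's x, y, z in cm, a list of three; "roll": the turn about the tool's z in rad. A call has 1 to 20 rows; each row is the pose to reach, as a shift and turn from the pose measured when the call began, along the tool's axes at that moment; what a row does not reach only later rows make up. A row lasts 1/10 s, in which the tool goes at most 50 mm and 8.59 degrees, less where a joint would pass 70% of its speed; a pose out of reach is approached as far as the arm can. A call with a gripper value outside its range is refused whole. The fingers move at their own pace and stop on an object; "newtons" is the grip in N (left out, the last holds). Time passes only in rows, so rows that repeat a pose let the fingers close. It gives the time, the measured TCP pose, the force and the opening at its end, in the units of the state.
- robot.sense(): the state, without advancing time (a new reading comes with each control period).
- get_image(name): name is "side" or "top"; returns the picture (420x560x3 uint8, red, green, blue); there is no depth.
- calibration(name): a dict with "intrinsics" (3x3 intrinsics, pixels), "xyz" and "attitude" of the camera in the world. Camera axes: x right, y up, looking along -z (the intrinsics and any distortion apply to the point x, -y, -z); pixel columns grow to the right and rows downward; lengths in mm; the calibration is good to about 2 mm. A picture is of the moment at which its call begins. calibration takes no time and is no camera call.
- workorder.sign_off(): hands the job in, once; it reports no verdict.
The state is a dict: "time": time; "qpos": joint angles; "qvel": joint speeds; "joint_torque": joint torques, N m; "eef_pos": TCP position; "ee_rot": TCP orientation; "ft_force": force on the tool from outside, world axes, zero at the start; "wrist_torque": the same for the moment, N m; "width": finger opening in mm.
Only numpy, scipy, OpenCV 4.12 (cv2) and the standard library are available. Lean on these libraries where they do the work, as an engineer would, in place of code of your own. Each camera call takes 0.05 s, during which the arm holds its last target. There are 200 camera calls.

## Task

Rebuild the stack on the bare steel spindle of the opened drive unit, narrowest part at the bottom: first the brass bush, then the copper washer, then the wide aluminium bush, each lowered gently all the way down so that it lies flat on the one below. The two bushes are kept on feather-light white pin stands: draw each bush straight up off its pin, so that its stand is not tipped, lifted or dragged along. Leave the stands standing where they are and everything else on the bench undisturbed.

Things in the scene. Friction and masses are not known exactly. Their poses are not given: they have to be found in the camera images.
- small_bush_center (a point): Brass bush: a plain tube, outside diameter 24, bore 14, 20 long (upright), 45 g; the point is its centre, half-way up. It starts on the pin of stand_small. Goes on the spindle first.
- washer_center (a point): Copper washer: outside diameter 28, bore 14, 5 thick, 18 g, lying flat; the point is its centre. It starts on top of the dark steel post. Goes on second.
- large_bush_center (a point): Aluminium bush: a plain tube, outside diameter 34, bore 14, 26 long (upright), 55 g; the point is its centre, half-way up. It starts on the pin of stand_large. Goes on last.
- stand_small: White plastic pin stand, loose, only about 30 g; origin at the centre of its underside, z up. Foot diameter 56, 6 thick; stem diameter 18 up to a shoulder at height 34, where the bush rests; above it a pin of diameter 11 up to height 74 (last 6 tapered), so a bush has 1.5 of play all round and must rise 40 to come free. Holds the brass bush.
- stand_large: The second white plastic pin stand, the same in every size. Holds the aluminium bush.
- post: Dark steel post fixed to the mat, origin at the centre of its underside, z up. Conical foot diameter 52, 10 high, then a stem of diameter 18 up to a flat top 34 above the underside that carries the washer, with a centring stub of diameter 11 standing 4 above that.
- spindle_seat (a point): Top of the shoulder at the foot of the drive unit's steel spindle, on its axis (z up). The shoulder has diameter 19 and stands 16 above the unit's deck; the spindle rises 56 above this point, diameter 10, its last 8 tapered to diameter 4. The complete stack is 51 high.
- chassis: The opened drive unit, fixed: aluminium block 200 (x) by 160 (y), origin at the centre of its underside, z up, deck 20 above it. The spindle stands at x -45, y +30. Within 65 of the spindle nothing else is higher than 9 above the deck; drum, jacks and circuit board further off reach at most 32 above it.
- rubber_roller_center (a point): Black rubber roller, diameter 22, 16 long, the centre; sits on the black spare stand. Leave alone.
- stand_spare: Black pin stand of the same sizes as the white ones, loose; origin under its centre. Leave alone.
- screwdriver: Red screwdriver lying along its x, handle 85 by 22 by 18 to -x, blade 80 to +x; origin under the front end of the handle. Leave alone.
- tweezers: Steel tweezers lying along x, 126 long; origin under the middle. Leave alone.
- screw_dish: White dish of screws, diameter 68, 22 high, origin under its centre. Leave alone.
- loose_board: Small green circuit board lying flat, 50 by 80, 14 high, origin under its centre. Leave alone.
Mind the look-alikes: they are no part of the job. Of the things shaped like the part that bears large_bush_center, the aluminium one is meant.

How it is judged:
By the outcome, as a careful person would: the job done as asked, in the order asked, and still so for the second after the job is handed in, with the robot touching nothing.
It also fails if it takes over 72 s, if anything falls off the work surface, if the arm or the gripper's body presses on something with over 40 N, if the wrist force passes 120 N, or if a joint passes its speed limit or range.

## Working session

There is one attempt and no reset: what is moved stays moved. The work goes in short steps, Python scripts to look and compute and a tool call to move; the robot and the scene stay as the last step left them, time stands still between calls to the robot, and variables do not carry over. Pictures are saved under pics/ and viewed, about 8 in all and at most 12, crops included, and the job is handed in when it is done.

Besides the shell and the picture viewer there is one more tool, called after "Request:" as a command line: name --pt "numbers of a row" for each row, then --argument value for the rest. servo_tool: Moves the arm, as the interface text tells. Its arguments: {"type":"object","properties":{"gripper":{"type":"array","items":{"type":"number"}},"offset":{"type":"array","items":{"type":"array","items":{"type":"number"}}},"roll":{"type":"array","items":{"type":"number"}},"newtons":{"type":"number"}},"required":["gripper","offset","roll"]}

```bash
mkdir -p pics; python3 - <<'E'
from workcell import robot,get_image,calibration
import cv2
for n in("top","side"):
    im=get_image(n); cv2.imwrite(f"pics/{n}0.png",im[:,:,::-1]); print(n,calibration(n))
print(robot.sense())
E
```

```text
top {'intrinsics': array([[467.11754731,   0.        , 290.74889495],
       [  0.        , 467.11754731, 213.59899207],
       [  0.        ,   0.        ,   1.        ]]), 'xyz': array([ 354.64309012,   41.0562201 , 1248.91753289]), 'attitude': array([ 6.27036719e+00, -1.46273136e-02, -8.87955243e+01])}
side {'intrinsics': array([[426.23873175,   0.        , 286.36701243],
       [  0.        , 426.23873175, 208.7733941 ],
       [  0.        ,   0.        ,   1.        ]]), 'xyz': array([  313.73260113, -1038.05219915,   881.49159309]), 'attitude': array([52.98696702, -0.88082834, -7.71078296])}
{'time': 0.1, 'qpos': array([ 6.16221185e+01,  2.83110838e+01,  7.71226263e+01,  3.24455368e-04,
        7.46280401e+01, -5.47321465e+00]), 'qvel': array([ 0.04975435, -0.0336289 , -0.20080244,  0.07815442,  0.08974405,
       -0.01546915]), 'joint_torque': array([ 1.24563965e-03, -8.80246639e+01, -3.82546484e+01,  7.09775509e-02,
        4.82428749e-02, -8.09844437e-05]), 'eef_pos': array([243.10728641, 575.43515494, 224.40613617]), 'ee_rot': array([-1.79938561e+02, -6.20108230e-03,  1.57095244e+02]), 'ft_force': array([ 0.95233901, -0.3457725 , -0.35770192]), 'wrist_torque': array([-0.02025016, -0.0151816 , -0.01251981]), 'width': 91.20472977922249}
```

View pics/top0.png

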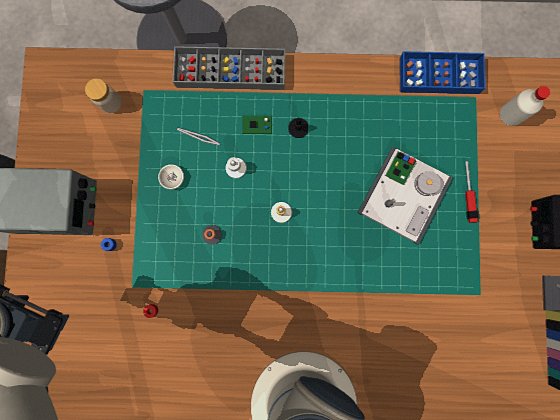

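View pics/side0.png

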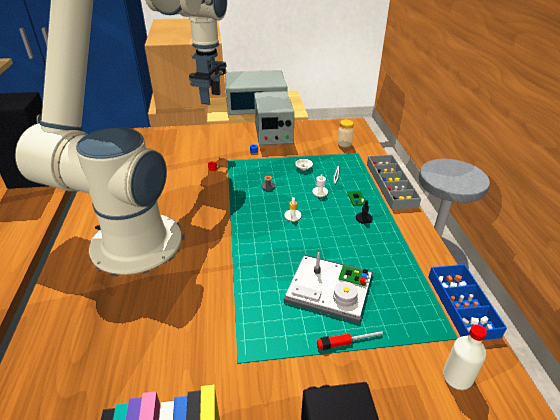

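The top view shows the white stands with brass bush near (281,212) and aluminium bush near (235,167), the washer on its post near (211,235) and the spindle near (390,203). Possible confusions are the black roller and stand (298,128), the blue ring (108,244), the red ring (150,311) and the white dish (171,177). I'll check my choice in one close crop.

```bash
cat > h.py <<'E'
import numpy as np,cv2
from workcell import robot,get_image,calibration
from scipy.spatial.transform import Rotation as R
def cam(n):
    c=calibration(n); return c["intrinsics"],np.array(c["xyz"]),R.from_euler("xyz",c["attitude"],degrees=True).as_matrix()
def proj(n,p):
    K,t,M=cam(n); q=(np.atleast_2d(p)-t)@M; q=q*[1,-1,-1]; q=q@K.T; return q[:,:2]/q[:,2:]
def ray(n,uv,z):
    K,t,M=cam(n); d=np.linalg.inv(K)@[uv[0],uv[1],1]; d=M@(d*[1,-1,-1]); return t+d*(z-t[2])/d[2]
def crop(im,u,v,w,h,s): return cv2.resize(im[v-h:v+h,u-w:u+w],None,fx=s,fy=s,interpolation=cv2.INTER_CUBIC)
E
python3 - <<'E'
from h import *
t=cv2.imread("pics/top0.png");s=cv2.imread("pics/side0.png")
c=[crop(t,u,v,20,20,6) for u,v in((281,212),(235,167),(211,235))]
d=[crop(s,u,v,20,20,6) for u,v in((293,208),(320,185),(268,182))]
cv2.imwrite("pics/c1.png",np.vstack([np.hstack(c),np.hstack(d)]))
cv2.imwrite("pics/c2.png",np.hstack([crop(t,405,195,50,50,4),crop(s,330,285,50,50,4)]))
for n,uvs in(("top",((281,212),(235,167),(211,235),(390,203))),("side",((293,203),(320,181),(268,182),(317,262)))):
    for uv in uvs: print(n,uv,ray(n,uv,50).round(1))
E
```

```text
top (281, 212) [490.   68.8  50. ]
top (235, 167) [605.6 191.6  50. ]
top (211, 235) [426.7 247.2  50. ]
top (390, 203) [ 519.4 -212.8   50. ]
side (293, 203) [500.4  82.2  50. ]
side (320, 181) [615.2 202.2  50. ]
side (268, 182) [431.  216.3  50. ]
side (317, 262) [ 526.1 -200.4   50. ]
```

View pics/c1.png

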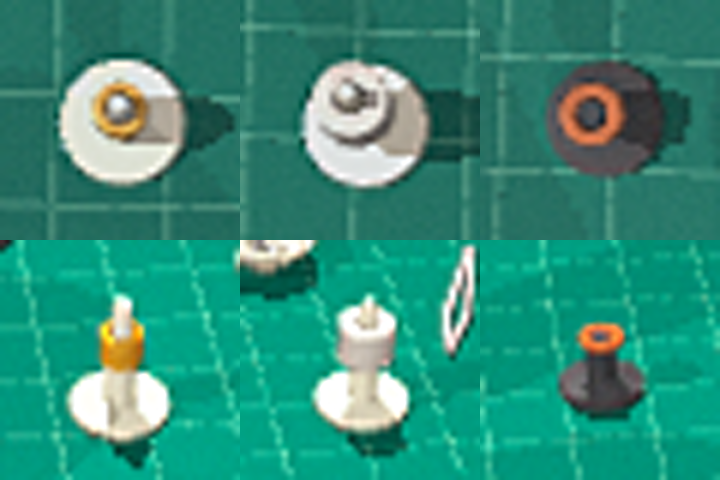

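View pics/c2.png

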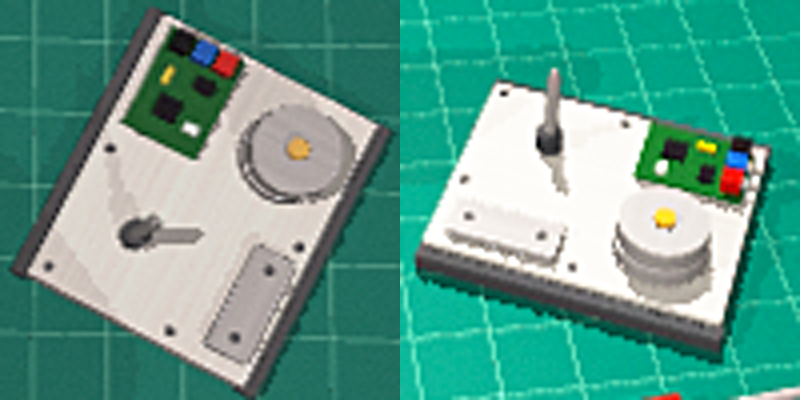

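The crops confirm the choice. Brass is at top (281,212), aluminium at (235,167), the washer at (211,235), and the bare spindle has its shoulder at top (389,203) and its tip at side (319,252). Next I'll measure them.

```bash
cat >> h.py <<'E'
def blob(mask,u,v):
    n,l,st,c=cv2.connectedComponentsWithStats(mask.astype(np.uint8))
    l0=l[v,u]; m=(l==l0).astype(np.uint8); return m,st[l0],c[l0]
def tri(a,b):
    P=[];D=[]
    for n,uv in(("top",a),("side",b)):
        o=cam(n)[1];d=ray(n,uv,0)-o;P.append(o);D.append(d/np.linalg.norm(d))
    A=sum(np.eye(3)-np.outer(d,d) for d in D);B=sum((np.eye(3)-np.outer(d,d))@p for p,d in zip(P,D))
    x=np.linalg.solve(A,B); gap=[np.linalg.norm(np.cross(d,x-p)) for p,d in zip(P,D)]
    return x,sum(gap)
E
python3 - <<'E'
from h import *
T=cv2.imread("pics/top0.png").astype(int);S=cv2.imread("pics/side0.png").astype(int)
ng=lambda I:(I[:,:,1]<1.3*I[:,:,2])
for nm,u,v in(("small",281,216),("large",240,172),("post",211,235),("spare",298,128),("dish",171,177)):
    m,st,c=blob(ng(T),u,v); k=cv2.findContours(m,0,1)[0][0]
    (e,ax,an)=cv2.fitEllipse(k); h=cv2.minEnclosingCircle(k); print(nm,"top",st[2:],c.round(2),np.round(e,2),np.round(ax,1),"circ",np.round(h[0],2),round(h[1],1),"->z3",ray("top",e,3).round(1))
hsv=lambda I:cv2.cvtColor(I.astype(np.uint8),cv2.COLOR_BGR2HSV)
for nm,lo,hi,a,b in(("brass",15,32,(281,212),(293,208)),("copper",4,14,(211,235),(268,182))):
    for n,I,(u,v) in(("top",T,a),("side",S,b)):
        H=hsv(I); m=(H[:,:,0]>=lo)&(H[:,:,0]<=hi)&(H[:,:,1]>110); w=np.zeros_like(m); w[v-14:v+14,u-14:u+14]=1
        ys,xs=np.nonzero(m&w); print(nm,n,len(xs),xs.mean().round(2),ys.mean().round(2),xs.min(),xs.max(),ys.min(),ys.max())
# side feet rows: non-green extents
for nm,u,v in(("small",293,215),("large",320,190),("post",268,186)):
    m,st,c=blob(ng(S),u,v); print(nm,"side",st)
    w=[(r,np.nonzero(m[r])[0].min(),np.nonzero(m[r])[0].max()) for r in range(st[1],st[1]+st[3])]; print(w)
E
```

```text
small top [ 21  21 348] [281.16 211.94] [281.14 211.94] [20.1 20.3] circ [281.14 212.09] 10.6 ->z3 [495.5  69.5   3. ]
large top [ 21  21 349] [235.55 167.23] [235.57 167.23] [19.8 20.6] circ [235.62 167.  ] 10.6 ->z3 [614.9 195.9   3. ]
post top [ 19  19 288] [211.36 234.35] [211.34 234.34] [18.3 18.4] circ [211.56 234.31] 9.8 ->z3 [431.4 254.4   3. ]
spare top [ 19  19 285] [297.99 127.69] [298.04 127.66] [18.4 18.6] circ [298.  127.5] 9.7 ->z3 [728.7  28.6   3. ]
dish top [ 26  25 505] [170.58 176.42] [170.59 176.42] [23.8 25.2] circ [170.58 176.58] 12.9 ->z3 [585.9 370.9   3. ]
brass top 42 280.52 210.24 277 284 206 214
brass side 45 292.96 205.58 290 296 201 209
copper top 71 209.34 233.41 204 214 229 238
copper side 25 267.88 177.96 265 271 176 180
small side [284 198  17  24 229]
[(198, np.int64(292), np.int64(294)), (199, np.int64(292), np.int64(294)), (200, np.int64(292), np.int64(294)), (201, np.int64(291), np.int64(295)), (202, np.int64(290), np.int64(296)), (203, np.int64(289), np.int64(296)), (204, np.int64(290), np.int64(296)), (205, np.int64(290), np.int64(296)), (206,
[... 1285 characters left out ...]
, (193, np.int64(313), np.int64(327)), (194, np.int64(314), np.int64(326)), (195, np.int64(315), np.int64(326)), (196, np.int64(316), np.int64(324))]
post side [261 176  14  14 130]
[(176, np.int64(265), np.int64(270)), (177, np.int64(265), np.int64(271)), (178, np.int64(264), np.int64(271)), (179, np.int64(265), np.int64(271)), (180, np.int64(266), np.int64(270)), (181, np.int64(266), np.int64(269)), (182, np.int64(264), np.int64(271)), (183, np.int64(263), np.int64(273)), (184, np.int64(262), np.int64(274)), (185, np.int64(261), np.int64(274)), (186, np.int64(261), np.int64(274)), (187, np.int64(262), np.int64(274)), (188, np.int64(262), np.int64(273)), (189, np.int64(264), np.int64(271))]
```

```bash
python3 - <<'E'
from h import *
np.set_printoptions(linewidth=200)
T=cv2.imread("pics/top0.png",0);S=cv2.imread("pics/side0.png",0)
print("top cols383-408");
for r in range(195,212): print(r,T[r,383:408])
print("side cols308-328")
for r in range(247,277): print(r,S[r,308:328])
print("small side foot",ray("side",(292.4,215.2),4).round(1),"large",ray("side",(320,191.5),4).round(1),"post",ray("side",(267.6,185.5),4).round(1))
print("washer side",ray("side",(268,178),39).round(1),"top",ray("top",(209.3,233.4),39).round(1),"brass top",ray("top",(280.5,210.2),54).round(1))
for p in ([495,70,74],[614,196,74],[495,70,54]): print(proj("top",p).round(1),proj("side",p).round(1))
E
```

```text
top cols383-408
195 [194 197 195 192 195 197 210 209 214 214 214 212 211 214 218 215 215 215 216 214 210 211 214 214 216]
196 [194 197 195 197 199 195 208 213 215 214 216 210 213 217 219 215 214 217 213 213 215 213 215 215 214]
197 [195 196 193 199 201 193 193 212 216 221 216 215 218 219 218 213 216 217 215 210 211 214 214 215 214]
198 [200 197 194 198 204 199 203 223 230 191 173 215 223 220 215 211 215 214 212 212 213 214 216 214 213]
199 [201 194 203 211 213 159 139 188 171 108 119 152 218 220 215 215 216 211 212 214 213 214 214 213 217]
200 [198 200 212 158  93  69  58  91  93 103 148 143 174 212 217 221 217 213 214 214 218 220 216 217 215]
201 [216 214 152  78  63  70  82  91  92 104 119  81 162 221 227 227 226 225 222 225 227 224 219 219 213]
202 [220 180  84  66  72  91  96  98  99  90  91 112 137 144 145 143 139 142 141 142 143 138 209 221 214]
203 [225 158  63  68  82  98  99  99  89  59 138 148 143 143 138 141 138 141 137 138 139 132 133 202 216]
204 [223 152  55  69  81  90  89  65  40  55 136 144 139 142 139 140 139 134 141 141 137 130 201 218 214]
205 [220 226 105  41  73
[... 2883 characters left out ...]
]
272 [252 253 252 252 254 255 147  33  53  52  41  33 133 255 254 251 250 250 251 251]
273 [252 252 252 252 254 255 255 117  66  67  66  97 194 255 254 252 251 251 251 251]
274 [252 252 251 252 252 254 255 164 170 176 173 175 182 231 254 251 251 251 251 251]
275 [251 251 252 252 252 253 255 254 175 181 187 185 200 255 254 252 251 251 251 251]
276 [252 252 252 251 251 252 254 255 254 168 178 174 203 255 254 252 252 252 251 252]
small side foot [498.6  75.9   4. ] large [618.3 202.8   4. ] post [433.7 262.6   4. ]
washer side [435.2 259.1  39. ] top [431.5 253.7  39. ] brass top [494.2  70.1  54. ]
[[280.4 209. ]] [[292.1 199.3]]
[[232.3 161.8]] [[320.4 176.3]]
[[280.5 209.9]] [[291.9 204.3]]
```

```bash
cat >> h.py <<'E'
def go(x,y,z,yaw=None):
    s=robot.sense();p=np.array(s["eef_pos"]);M=R.from_euler("xyz",s["ee_rot"],degrees=True).as_matrix()
    d=M.T@(np.array([x,y,z])-p)/10
    r=0 if yaw is None else -np.deg2rad((yaw-s["ee_rot"][2]+180)%360-180)
    print("off",d.round(3),"roll",round(r,3),"dist",(np.linalg.norm(d)*10).round(0))
def st():
    s=robot.sense();print(round(s["time"],2),s["eef_pos"].round(2),s["ee_rot"].round(2),s["ft_force"].round(2),round(s["width"],2))
E
python3 - <<'E'
from h import *
p=ray("top",(388.4,203.1),22);print(p, proj("top",[[p[0],p[1],36],[p[0],p[1],92]]),proj("side",[[p[0],p[1],36],[p[0],p[1],92]]))
go(p[0],p[1],150,180)
E
```

```text
[ 522.84923053 -214.46168083   22.        ] [[389.51205359 202.39680212]
 [394.22529695 199.4164217 ]] [[316.50602428 269.26671474]
 [317.70829685 254.47080949]]
off [-56.512 -61.866   7.501] roll -0.4 dist 841.0
```

Request:
servo_tool --gripper '[100,100,100,100,100,100,100,100,100,100,100,100,100,100,100,100,100,100,100,100]' --pt "-56.5 -61.9 7.5" --pt "-56.5 -61.9 7.5" --pt "-56.5 -61.9 7.5" --pt "-56.5 -61.9 7.5" --pt "-56.5 -61.9 7.5" --pt "-56.5 -61.9 7.5" --pt "-56.5 -61.9 7.5" --pt "-56.5 -61.9 7.5" --pt "-56.5 -61.9 7.5" --pt "-56.5 -61.9 7.5" --pt "-56.5 -61.9 7.5" --pt "-56.5 -61.9 7.5" --pt "-56.5 -61.9 7.5" --pt "-56.5 -61.9 7.5" --pt "-56.5 -61.9 7.5" --pt "-56.5 -61.9 7.5" --pt "-56.5 -61.9 7.5" --pt "-56.5 -61.9 7.5" --pt "-56.5 -61.9 7.5" --pt "-56.5 -61.9 7.5" --roll '[-0.4,-0.4,-0.4,-0.4,-0.4,-0.4,-0.4,-0.4,-0.4,-0.4,-0.4,-0.4,-0.4,-0.4,-0.4,-0.4,-0.4,-0.4,-0.4,-0.4]'

```text
time: 2.1
eef_pos: [522.0, -213.8, 149.8]
ee_rot: [-180.0, -0.1, -180.0]
ft_force: [0.2, 0.4, -0.2]
width: 91.3
```

```bash
python3 - <<'E'
from h import *
st(); go(522.8,-214.5,90,180)
E
```

```text
2.1 [ 521.99 -213.82  149.84] [-1.7998e+02 -8.0000e-02 -1.7997e+02] [ 0.21  0.37 -0.24] 91.33
off [-0.089 -0.066  5.984] roll 0.001 dist 60.0
```

Request:
servo_tool --gripper '[35,35,35,35,35,35,35,35,0,0,0,0,0,0]' --pt "0 0 0" --pt "0 0 1" --pt "0 0 3" --pt "0 0 5" --pt "0 0 6.5" --pt "0 0 6.5" --pt "0 0 6.5" --pt "0 0 6.5" --pt "0 0 6.5" --pt "0 0 6.5" --pt "0 0 6.5" --pt "0 0 6.5" --pt "0 0 6.5" --pt "0 0 6.5" --roll '[0,0,0,0,0,0,0,0,0,0,0,0,0,0]' --newtons 3

```text
time: 3.5
eef_pos: [522.0, -213.3, 85.1]
ee_rot: [180.0, -0.1, -180.0]
ft_force: [0.8, 6.0, 4.5]
width: 10.7
```

```bash
python3 - <<'E'
from h import *
st();im=get_image("side");t=get_image("top");st();st()
cv2.imwrite("pics/sp.png",np.hstack([crop(im[:,:,::-1],317,250,40,40,5),crop(t[:,:,::-1],395,200,40,40,5)]))
E
```

```text
3.5 [ 522.03 -213.29   85.07] [ 1.7997e+02 -6.0000e-02 -1.7998e+02] [0.79 5.96 4.54] 10.72
3.6 [ 522.04 -213.28   85.07] [ 1.7998e+02 -6.0000e-02 -1.7997e+02] [0.29 5.48 5.3 ] 10.5
3.6 [ 522.04 -213.28   85.07] [ 1.7998e+02 -6.0000e-02 -1.7997e+02] [0.29 5.48 5.3 ] 10.5
```

View pics/sp.png

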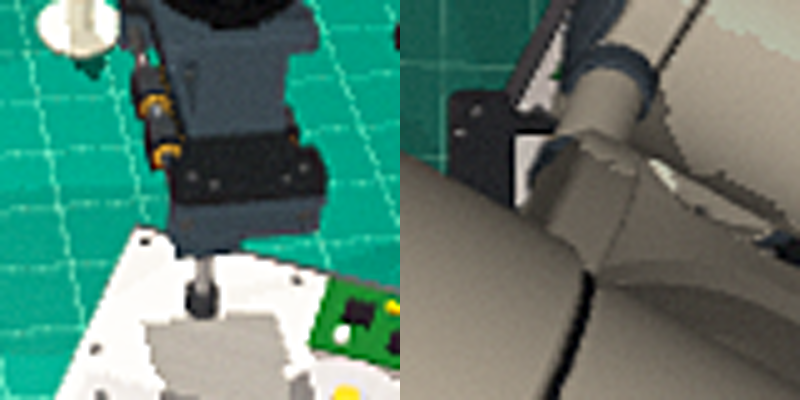

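The side view shows the fingers closed on the spindle; the top view is blocked by the arm. A force of 5.5 N in +y means the spindle is at y≈-213.0. I'll turn 90° and feel along x.

Request:
servo_tool --gripper '[40,40,40,40,40,40,40,40,40,40,40,40,40,40,0,0,0,0,0,0]' --pt "0 0 0" --pt "0 0 0" --pt "0 0.03 0" --pt "0 0.03 0" --pt "0 0.03 0" --pt "0 0.03 0" --pt "0 0.03 0" --pt "0 0.03 0" --pt "0 0.03 0" --pt "0 0.03 0" --pt "0 0.03 0" --pt "0 0.03 0" --pt "0 0.03 0" --pt "0 0.03 0" --pt "0 0.03 0" --pt "0 0.03 0" --pt "0 0.03 0" --pt "0 0.03 0" --pt "0 0.03 0" --pt "0 0.03 0" --roll '[0,0,0.14,0.28,0.42,0.56,0.7,0.84,0.98,1.12,1.26,1.4,1.5,1.571,1.571,1.571,1.571,1.571,1.571,1.571]' --newtons 3

```text
time: 5.6
eef_pos: [523.0, -213.1, 85.2]
ee_rot: [180.0, -0.0, 90.1]
ft_force: [5.6, 1.9, -3.0]
width: 11.6
```

```bash
python3 - <<'E'
from h import *
st()
E
```

```text
5.6 [ 522.97 -213.08   85.18] [ 1.7996e+02 -1.0000e-02  9.0060e+01] [ 5.61  1.9  -3.03] 11.6
```

Request:
servo_tool --gripper '[0,0,0,0,0]' --pt "0 0.04 0" --pt "0 0.04 0" --pt "0 0.04 0" --pt "0 0.04 0" --pt "0 0.04 0" --roll '[0,0,0,0,0]'

```text
time: 6.1
eef_pos: [524.0, -213.1, 85.3]
ee_rot: [179.9, 0.0, 90.1]
ft_force: [6.2, 1.6, -3.6]
width: 10.0
```

```bash
python3 - <<'E'
from h import *
st()
E
```

```text
6.1 [ 524.05 -213.13   85.25] [1.7989e+02 1.0000e-02 9.0090e+01] [ 6.22  1.57 -3.56] 9.99
```

Request:
servo_tool --gripper '[0,0,0,0,0]' --pt "0 0.03 0" --pt "0 0.03 0" --pt "0 0.03 0" --pt "0 0.03 0" --pt "0 0.03 0" --roll '[0,0,0,0,0]'

```text
time: 6.6
eef_pos: [524.2, -213.1, 85.2]
ee_rot: [179.9, 0.0, 90.1]
ft_force: [0.2, -0.5, -0.7]
width: 9.9
```

```bash
python3 - <<'E'
from h import *
st()
E
```

```text
6.6 [ 524.19 -213.11   85.22] [179.91   0.    90.1 ] [ 0.16 -0.49 -0.67] 9.9
```

```bash
python3 - <<'E'
from h import *
go(497.1,71,160,90)
print(proj("side",[[524.2,-212.9,36],[524.2,-212.9,92],[497.1,71,54],[497.1,71,74],[616.4,197.4,74],[616.4,197.4,60]]).round(1))
E
```

```text
off [28.415 -2.649 -7.483] roll 0.002 dist 295.0
[[316.9 268.8]
 [318.1 254. ]
 [292.5 204.1]
 [292.7 199.1]
 [321.  176. ]
 [320.8 179.4]]
```

Request:
servo_tool --gripper '[50,50,50,50,50,50]' --pt "0 0 0" --pt "0 0 0" --pt "0 0 -3" --pt "0 0 -7.5" --pt "0 0 -7.5" --pt "0 0 -7.5" --roll '[0,0,0,0,0,0]'

```text
time: 7.2
eef_pos: [524.6, -213.4, 161.2]
ee_rot: [179.8, 0.1, 90.1]
ft_force: [-0.4, 0.5, -0.7]
width: 45.4
```

```bash
python3 - <<'E'
from h import *
st();go(497.1,71,160,90)
E
```

```text
7.2 [ 524.57 -213.4   161.23] [1.7979e+02 7.0000e-02 9.0100e+01] [-0.41  0.46 -0.73] 45.39
off [28.444 -2.699  0.081] roll 0.002 dist 286.0
```

Request:
servo_tool --gripper '[50,50,50,50,50,50,50,50,50,50]' --pt "28.44 -2.7 0" --pt "28.44 -2.7 0" --pt "28.44 -2.7 0" --pt "28.44 -2.7 0" --pt "28.44 -2.7 0" --pt "28.44 -2.7 0" --pt "28.44 -2.7 0" --pt "28.44 -2.7 0" --pt "28.44 -2.7 0" --pt "28.44 -2.7 0" --roll '[0,0,0,0,0,0,0,0,0,0]'

```text
time: 8.2
eef_pos: [497.1, 69.9, 160.5]
ee_rot: [179.8, 0.1, 90.0]
ft_force: [0.9, -0.3, -0.2]
width: 45.5
```

```bash
python3 - <<'E'
from h import *
st();go(497.1,71,42,90)
E
```

```text
8.2 [497.1  69.9 160.5] [1.7983e+02 7.0000e-02 9.0010e+01] [ 0.93 -0.32 -0.17] 45.54
off [ 0.125 -0.035 11.85 ] roll 0.0 dist 119.0
```

Request:
servo_tool --gripper '[50,50,50,50,50,50,50,50]' --pt "0.12 -0.03 3" --pt "0.12 -0.03 7" --pt "0.12 -0.03 10" --pt "0.12 -0.03 11.8" --pt "0.12 -0.03 11.8" --pt "0.12 -0.03 11.8" --pt "0.12 -0.03 11.8" --pt "0.12 -0.03 11.8" --roll '[0,0,0,0,0,0,0,0]'

```text
time: 9.0
eef_pos: [497.8, 70.8, 43.5]
ee_rot: [179.7, 0.1, 90.0]
ft_force: [-0.5, 0.4, 0.8]
width: 45.8
```

```bash
python3 - <<'E'
from h import *
st();go(497.1,71,42,90)
im=get_image("side");cv2.imwrite("pics/g1.png",crop(im[:,:,::-1],293,200,40,40,7))
E
```

```text
9.0 [497.82  70.81  43.55] [1.7972e+02 7.0000e-02 9.0000e+01] [-0.45  0.37  0.81] 45.81
off [ 0.019 -0.073  0.155] roll -0.0 dist 2.0
```

View pics/g1.png

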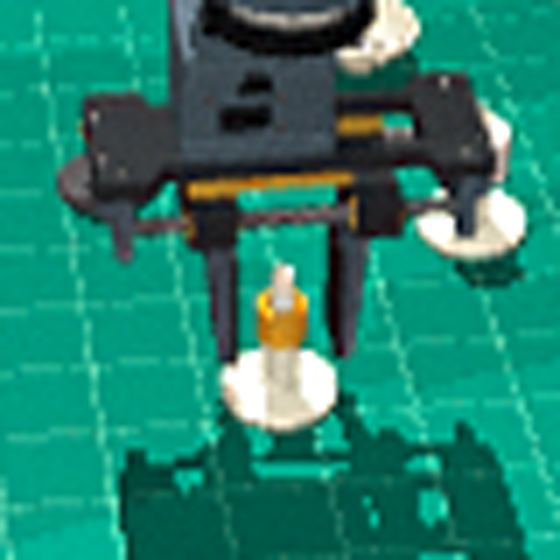

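The picture shows the jaws straddling the brass bush. Inner finger edges are at crop x 237 and 330 (midpoint 283) against the bush at 282, so it is centred.

Request:
servo_tool --gripper '[50,50,50,30,28,26,24,20,20,20,20,20]' --pt "0.02 -0.06 0.1" --pt "0.02 -0.06 0.1" --pt "0.02 -0.06 0.1" --pt "0.02 -0.06 0.1" --pt "0.02 -0.06 0.1" --pt "0.02 -0.06 0.1" --pt "0.02 -0.06 0.1" --pt "0.02 -0.06 0.1" --pt "0.02 -0.06 0.1" --pt "0.02 -0.06 0.1" --pt "0.02 -0.06 0.1" --pt "0.02 -0.06 0.1" --roll '[0,0,0,0,0,0,0,0,0,0,0,0]' --newtons 3

```text
time: 10.25
eef_pos: [497.1, 71.1, 42.4]
ee_rot: [179.7, 0.1, 90.0]
ft_force: [0.2, 0.1, 0.4]
width: 24.8
```

```bash
python3 - <<'E'
from h import *
st()
def feet(im):
    I=im[:,:,::-1].astype(int);m=(I[:,:,1]<1.3*I[:,:,2])
    for u,v in((293,215),):
        b,s,c=blob(m,u,v);print(s)
        for r in range(210,222): x=np.nonzero(b[r])[0];print(r,x.min(),x.max(),end="; ")
feet(get_image("side"))
E
```

```text
10.25 [497.14  71.07  42.43] [1.7973e+02 7.0000e-02 9.0000e+01] [0.22 0.1  0.39] 24.8
[     0      0    560    420 180877]
210 0 559; 211 0 559; 212 0 559; 213 0 559; 214 0 559; 215 0 559; 216 0 559; 217 0 559; 218 0 559; 219 0 559; 220 0 559; 221 0 559;
```

Request:
servo_tool --gripper '[20,20,20,20,20,20,20,20,20,20,20,20,20,20,20]' --pt "0 0 0" --pt "0 0 0" --pt "0 0 0" --pt "0 0 -0.3" --pt "0 0 -0.8" --pt "0 0 -1.3" --pt "0 0.01 -1.8" --pt "0 0.01 -2.3" --pt "0 0.01 -2.8" --pt "0 0.01 -3.3" --pt "0 0.02 -3.8" --pt "0 0.02 -4.3" --pt "0 0.02 -4.8" --pt "0 0.02 -5.3" --pt "0 0.02 -6.0" --roll '[0,0,0,0,0,0,0,0,0,0,0,0,0,0,0]' --newtons 8

```text
time: 11.8
eef_pos: [496.9, 71.2, 102.7]
ee_rot: [179.8, 0.1, 90.0]
ft_force: [-0.1, 0.0, -0.5]
width: 24.4
```

```bash
python3 - <<'E'
from h import *
st();go(524.2,-212.9,130,90)
im=get_image("side");cv2.imwrite("pics/g2.png",crop(im[:,:,::-1],293,200,40,40,7))
E
```

```text
11.8 [496.89  71.16 102.74] [1.7975e+02 7.0000e-02 9.0000e+01] [-0.09  0.01 -0.49] 24.36
off [-28.409   2.742  -2.68 ] roll 0.0 dist 287.0
```

View pics/g2.png

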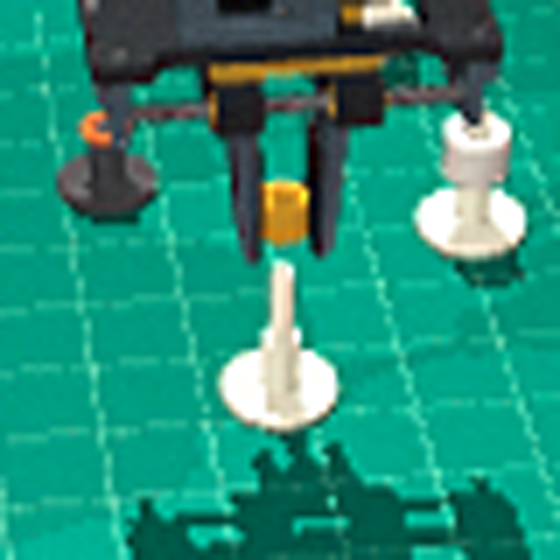

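Brass is clear of the pin, at crop (285,212), and the stand foot has not moved. I'll carry it to the spindle.

Request:
servo_tool --gripper '[20,20,20,20,20,20,20,20,20,20,20,20,20,20,20]' --pt "0 0 -1" --pt "-1.5 0.1 -2.7" --pt "-4 0.3 -2.7" --pt "-7 0.6 -2.7" --pt "-10 0.9 -2.7" --pt "-13 1.3 -2.7" --pt "-16 1.6 -2.7" --pt "-19 1.9 -2.7" --pt "-22 2.2 -2.7" --pt "-25 2.4 -2.7" --pt "-27 2.6 -2.7" --pt "-28 2.7 -2.7" --pt "-28.4 2.74 -2.7" --pt "-28.4 2.74 -2.7" --pt "-28.4 2.74 -2.7" --roll '[0,0,0,0,0,0,0,0,0,0,0,0,0,0,0]'

```text
time: 13.35
eef_pos: [524.5, -211.8, 131.3]
ee_rot: [179.7, 0.0, 90.0]
ft_force: [-0.3, 0.7, -0.7]
width: 24.3
```

```bash
python3 - <<'E'
from h import *
st();go(524.2,-212.9,102,90)
im=get_image("side")[:,:,::-1];H=cv2.cvtColor(im,cv2.COLOR_BGR2HSV)[225:275,295:340]
ys,xs=np.nonzero((H[:,:,0]>=15)&(H[:,:,0]<=32)&(H[:,:,1]>110));print(len(xs),xs.mean()+295,ys.mean()+225,ys.min()+225,ys.max()+225)
p=robot.sense()["eef_pos"];print(proj("side",[[p[0],p[1],p[2]+1.6]]))
E
```

```text
13.35 [ 524.54 -211.83  131.32] [1.7969e+02 5.0000e-02 9.0040e+01] [-0.34  0.72 -0.66] 24.3
off [-0.105 -0.05   2.932] roll 0.001 dist 29.0
94 319.75531914893617 239.01063829787233 225 246
[[319.07968857 242.3852609 ]]
```

Request:
servo_tool --gripper '[20,20,20,20,20,20,20,20,20,20,20,20]' --pt "-0.1 -0.03 1" --pt "-0.1 -0.04 2" --pt "-0.1 -0.04 2.9" --pt "-0.1 -0.04 2.9" --pt "-0.1 -0.04 3.2" --pt "-0.1 -0.04 3.5" --pt "-0.1 -0.04 3.8" --pt "-0.1 -0.04 4.1" --pt "-0.1 -0.04 4.4" --pt "-0.1 -0.04 4.7" --pt "-0.1 -0.04 5" --pt "-0.1 -0.04 5" --roll '[0,0,0,0,0,0,0,0,0,0,0,0]'

```text
time: 14.6
eef_pos: [524.2, -212.8, 80.9]
ee_rot: [179.7, 0.0, 90.1]
ft_force: [-0.9, 0.0, -0.7]
width: 24.0
```

```bash
python3 - <<'E'
from h import *
st();go(524.2,-212.9,47.5,90)
im=get_image("side");cv2.imwrite("pics/g3.png",crop(im[:,:,::-1],318,255,35,35,8))
E
```

```text
14.6 [ 524.24 -212.76   80.88] [1.7972e+02 3.0000e-02 9.0050e+01] [-0.93  0.05 -0.66] 24.04
off [-0.012 -0.02   3.338] roll 0.001 dist 33.0
```

View pics/g3.png

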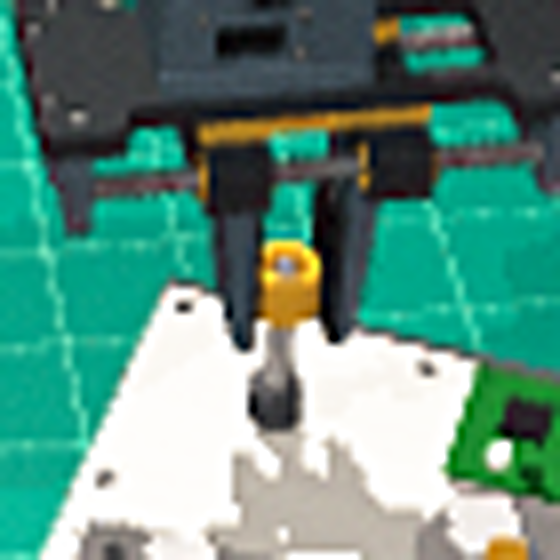

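The bush is threaded on the spindle: the tip shows inside the bore at crop (288,262) and there is no side force.

Request:
servo_tool --gripper '[20,20,20,20,20,20,20,20,20,20,20,20,20]' --pt "0 -0.01 0.5" --pt "0 -0.01 1" --pt "0 -0.01 1.5" --pt "0 -0.01 2" --pt "0 -0.01 2.5" --pt "0 -0.02 3" --pt "0 -0.02 3.3" --pt "0 -0.02 3.4" --pt "0 -0.02 3.5" --pt "0 -0.02 3.6" --pt "0 -0.02 3.65" --pt "0 -0.02 3.65" --pt "0 -0.02 3.65" --roll '[0,0,0,0,0,0,0,0,0,0,0,0,0]'

```text
time: 15.95
eef_pos: [524.4, -212.8, 44.7]
ee_rot: [179.7, 0.0, 90.1]
ft_force: [0.1, 0.4, 0.6]
width: 24.4
```

```bash
python3 - <<'E'
from h import *
st()
E
```

```text
15.95 [ 524.37 -212.84   44.69] [1.797e+02 4.000e-02 9.005e+01] [0.13 0.4  0.61] 24.37
```

Near seating; press down slightly until contact is felt.

Request:
servo_tool --gripper '[20,20,20,20,20]' --pt "0 0 0.04" --pt "0 0 0.08" --pt "0 0 0.12" --pt "0 0 0.12" --pt "0 0 0.12" --roll '[0,0,0,0,0]' --newtons 4

```text
time: 16.45
eef_pos: [524.5, -212.9, 43.8]
ee_rot: [179.7, 0.1, 90.1]
ft_force: [-1.0, 0.5, 5.7]
width: 24.6
```

```bash
python3 - <<'E'
from h import *
st()
E
```

```text
16.45 [ 524.46 -212.9    43.79] [1.7969e+02 6.0000e-02 9.0060e+01] [-0.97  0.49  5.67] 24.63
```

Contact at 5.7 N: brass is seated. I'll open, back off and go above the washer.

Request:
servo_tool --gripper '[45,45,45,45,45,45,45,45,45]' --pt "0 0 0" --pt "0 0 0" --pt "0 0 0" --pt "0 0.01 -1" --pt "0 0.02 -3" --pt "0 0.04 -6" --pt "0 0.04 -10" --pt "0 0.04 -10" --pt "0 0.04 -10" --roll '[0,0,0,0,0,0,0,0,0]'

```text
time: 17.35
eef_pos: [524.8, -213.0, 145.1]
ee_rot: [179.6, 0.1, 90.1]
ft_force: [-0.6, 0.3, -0.5]
width: 40.9
```

```bash
python3 - <<'E'
from h import *
st();go(433.2,255.6,120,90)
E
```

```text
17.35 [ 524.79 -213.03  145.09] [1.7956e+02 1.2000e-01 9.0060e+01] [-0.62  0.3  -0.54] 40.93
off [46.877 -9.128  2.34 ] roll 0.001 dist 478.0
```

Request:
servo_tool --gripper '[45,45,45,45,45,45,45,45,45,45,45,45,45]' --pt "46.9 -9.13 2.3" --pt "46.9 -9.13 2.3" --pt "46.9 -9.13 2.3" --pt "46.9 -9.13 2.3" --pt "46.9 -9.13 2.3" --pt "46.9 -9.13 2.3" --pt "46.9 -9.13 2.3" --pt "46.9 -9.13 2.3" --pt "46.9 -9.13 2.3" --pt "46.9 -9.13 2.3" --pt "46.9 -9.13 2.3" --pt "46.9 -9.13 2.3" --pt "46.9 -9.13 2.3" --roll '[0,0,0,0,0,0,0,0,0,0,0,0,0]'

```text
time: 18.65
eef_pos: [433.0, 254.8, 120.0]
ee_rot: [179.6, 0.2, 90.0]
ft_force: [-0.5, -0.2, -0.0]
width: 41.1
```

```bash
python3 - <<'E'
from h import *
st();go(433.2,255.6,41.5,90)
E
```

```text
18.65 [433.03 254.85 119.98] [1.7962e+02 1.6000e-01 9.0020e+01] [-0.47 -0.22 -0.05] 41.05
off [ 0.097 -0.034  7.847] roll 0.0 dist 78.0
```

Request:
servo_tool --gripper '[45,45,45,45,45,45,45,35,30,25,25,25,25,25,25]' --pt "0.1 -0.01 2" --pt "0.1 -0.02 4" --pt "0.1 -0.03 6.5" --pt "0.1 -0.03 7.85" --pt "0.1 -0.03 7.85" --pt "0.1 -0.03 7.85" --pt "0.1 -0.03 7.85" --pt "0.1 -0.03 7.85" --pt "0.1 -0.03 7.85" --pt "0.1 -0.03 7.85" --pt "0.1 -0.03 7.85" --pt "0.1 -0.03 7.85" --pt "0.1 -0.03 7.85" --pt "0.1 -0.03 7.85" --pt "0.1 -0.03 7.85" --roll '[0,0,0,0,0,0,0,0,0,0,0,0,0,0,0]' --newtons 3

```text
time: 20.15
eef_pos: [433.5, 255.7, 41.5]
ee_rot: [179.6, 0.1, 90.0]
ft_force: [1.1, 0.2, 4.1]
width: 26.5
```

```bash
python3 - <<'E'
from h import *
st()
E
```

```text
20.15 [433.46 255.71  41.54] [1.796e+02 1.500e-01 9.002e+01] [1.06 0.24 4.07] 26.47
```

```bash
python3 - <<'E'
from h import *
im=get_image("side");st();t=get_image("top")
cv2.imwrite("pics/g4.png",np.hstack([crop(im[:,:,::-1],268,178,25,25,12),crop(t[:,:,::-1],211,234,15,15,10)[:1] if 0 else cv2.resize(crop(t[:,:,::-1],211,234,25,25,4),(200,600))]))
E
```

```text
20.2 [433.46 255.71  41.52] [1.796e+02 1.500e-01 9.002e+01] [1.38 0.22 4.81] 26.5
```

View pics/g4.png

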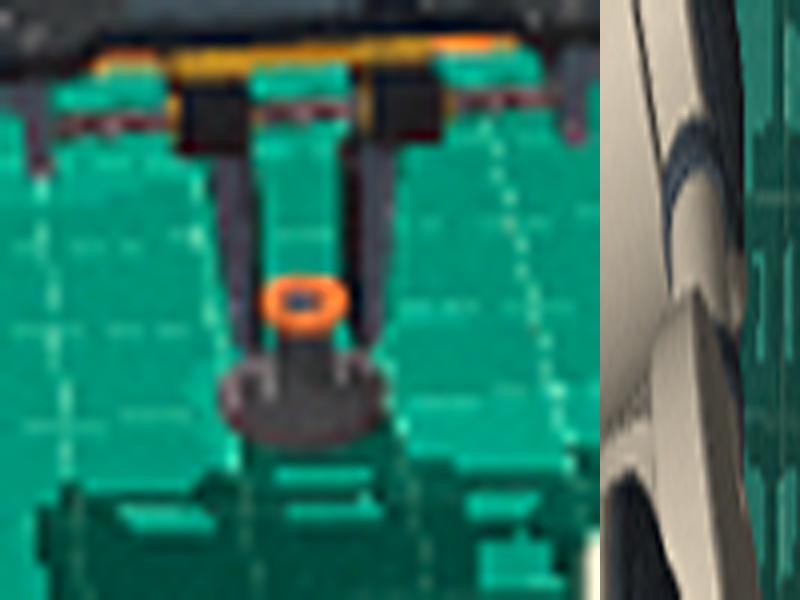

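The washer sits between the fingertips at crop (305,300), flat on the post. I'll lift it.

Request:
servo_tool --gripper '[20,20,20,20,20,20,20,20,20,20,20,20]' --pt "0 0 0" --pt "0 0 0" --pt "0 0 0" --pt "0 0 -0.2" --pt "0 0 -0.5" --pt "0 0 -0.9" --pt "0 0 -1.5" --pt "0 0 -2.5" --pt "0 0 -4" --pt "0 0 -6" --pt "0 0 -8" --pt "0 0 -8" --roll '[0,0,0,0,0,0,0,0,0,0,0,0]' --newtons 6

```text
time: 21.45
eef_pos: [434.1, 256.5, 124.3]
ee_rot: [179.4, 0.0, 90.0]
ft_force: [-0.0, -0.0, -0.8]
width: 26.7
```

```bash
python3 - <<'E'
from h import *
st();go(524.2,-212.9,140,90)
im=get_image("side");cv2.imwrite("pics/g5.png",crop(im[:,:,::-1],268,165,25,30,10))
E
```

```text
21.45 [434.08 256.5  124.33] [1.7938e+02 5.0000e-02 9.0020e+01] [-0.05 -0.01 -0.82] 26.72
off [-46.945   9.01   -1.431] roll 0.0 dist 478.0
```

View pics/g5.png

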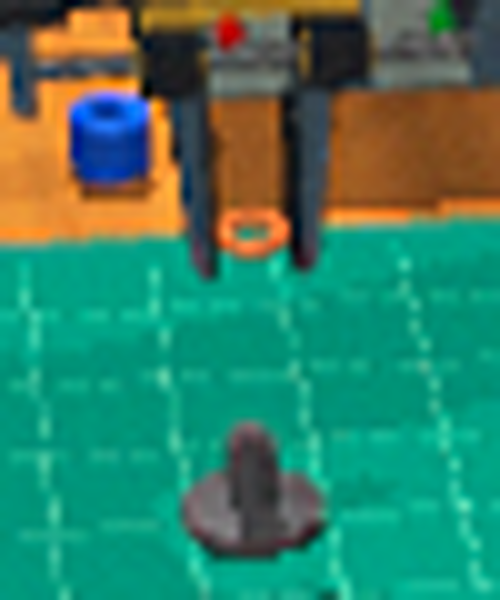

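The washer is held flat at crop (251,232) and the post is bare. I'll carry it over.

Request:
servo_tool --gripper '[20,20,20,20,20,20,20,20,20,20,20,20,20,20,20,20,20,20]' --pt "-1.5 0.3 -1.4" --pt "-4 0.8 -1.4" --pt "-7 1.4 -1.4" --pt "-10 1.9 -1.4" --pt "-13 2.5 -1.4" --pt "-16 3.1 -1.4" --pt "-19 3.7 -1.4" --pt "-22.5 4.3 -1.4" --pt "-26 5 -1.4" --pt "-29.5 5.7 -1.4" --pt "-33 6.3 -1.4" --pt "-36.5 7 -1.4" --pt "-40 7.7 -1.4" --pt "-43 8.3 -1.4" --pt "-45.5 8.8 -1.4" --pt "-46.5 9 -1.4" --pt "-46.95 9.01 -1.4" --pt "-46.95 9.01 -1.4" --roll '[0,0,0,0,0,0,0,0,0,0,0,0,0,0,0,0,0,0]'

```text
time: 23.3
eef_pos: [523.3, -212.7, 138.2]
ee_rot: [179.5, 0.0, 90.0]
ft_force: [0.0, 0.0, -0.6]
width: 26.7
```

```bash
cat >> h.py <<'E'
def hue(n,lo,hi,c0,c1,r0,r1):
    H=cv2.cvtColor(get_image(n),cv2.COLOR_RGB2HSV)[r0:r1,c0:c1]
    ys,xs=np.nonzero((H[:,:,0]>=lo)&(H[:,:,0]<=hi)&(H[:,:,1]>130))
    print(len(xs),xs.mean()+c0,ys.mean()+r0,"cols",xs.min()+c0,xs.max()+c0,"rows",ys.min()+r0,ys.max()+r0)
E
python3 - <<'E'
from h import *
st();go(524.2,-212.9,105,90)
p=robot.sense()["eef_pos"];q=proj("side",[[p[0],p[1],p[2]-5]])[0];print(q)
hue("side",4,14,int(q[0])-12,int(q[0])+12,int(q[1])-10,int(q[1])+10)
hue("side",15,32,305,330,250,275)
E
```

```text
23.3 [ 523.28 -212.74  138.2 ] [1.795e+02 5.000e-02 9.001e+01] [ 0.04  0.03 -0.57] 26.71
off [-0.013  0.063  3.321] roll 0.0 dist 33.0
[318.67233028 242.57640571]
45 319.4222222222222 241.11111111111111 cols 315 324 rows 238 245
58 317.37931034482756 266.01724137931035 cols 314 321 rows 261 270
```

Request:
servo_tool --gripper '[20,20,20,20,20,20,20,20,20,20,20,20]' --pt "0 0.08 1" --pt "0 0.07 2" --pt "0 0.07 3" --pt "0 0.06 3.3" --pt "0 0.06 3.3" --pt "0 0.06 3.6" --pt "0 0.06 3.9" --pt "0 0.06 4.2" --pt "0 0.05 4.5" --pt "0 0.05 4.8" --pt "0 0.05 5.2" --pt "0 0.05 5.2" --roll '[0,0,0,0,0,0,0,0,0,0,0,0]'

```text
time: 24.6
eef_pos: [524.0, -212.0, 85.8]
ee_rot: [179.5, 0.0, 90.1]
ft_force: [-0.2, -0.2, -0.6]
width: 26.5
```

```bash
python3 - <<'E'
from h import *
st();go(524.2,-212.9,64,90)
p=robot.sense()["eef_pos"];q=proj("side",[[p[0],p[1],p[2]-5]])[0];print(q)
hue("side",4,14,int(q[0])-12,int(q[0])+12,int(q[1])-10,int(q[1])+10)
E
```

```text
24.6 [ 524.02 -212.02   85.85] [1.7953e+02 3.0000e-02 9.0060e+01] [-0.22 -0.2  -0.55] 26.5
off [-0.087 -0.     2.185] roll 0.001 dist 22.0
[317.71442384 256.83122775]
46 318.6304347826087 255.8695652173913 cols 314 323 rows 250 259
```

Request:
servo_tool --gripper '[20,20,20,20,20,20,20,20,20,20,20]' --pt "-0.09 0 0.4" --pt "-0.09 0 0.8" --pt "-0.09 0 1.2" --pt "-0.09 0 1.6" --pt "-0.09 0 1.9" --pt "-0.09 0 2.1" --pt "-0.09 0 2.2" --pt "-0.09 0 2.28" --pt "-0.09 0 2.34" --pt "-0.09 0 2.34" --pt "-0.09 0 2.34" --roll '[0,0,0,0,0,0,0,0,0,0,0]'

```text
time: 25.75
eef_pos: [524.3, -213.0, 63.0]
ee_rot: [179.5, 0.0, 90.1]
ft_force: [-0.7, 3.6, 4.5]
width: 26.4
```

```bash
python3 - <<'E'
from h import *
st()
E
```

```text
25.75 [ 524.35 -213.05   62.97] [1.7951e+02 5.0000e-02 9.0060e+01] [-0.66  3.55  4.55] 26.36
```

Request:
servo_tool --gripper '[20,20,20,20,20,45,45,45]' --pt "0.08 0 0" --pt "0.1 0 0" --pt "0.1 0 0.05" --pt "0.1 0 0.05" --pt "0.1 0 0.05" --pt "0.1 0 0.05" --pt "0.1 0 0.05" --pt "0.1 0 0.05" --roll '[0,0,0,0,0,0,0,0]' --newtons 4

```text
time: 26.55
eef_pos: [524.3, -212.0, 62.3]
ee_rot: [179.5, 0.0, 90.1]
ft_force: [-0.6, -0.2, 0.6]
width: 41.0
```

```bash
python3 - <<'E'
from h import *
st();hue("side",4,14,300,335,245,275);hue("side",15,32,305,330,255,275);print(proj("side",[524.2,-212.9,58.5]))
E
```

```text
26.55 [ 524.27 -211.97   62.33] [1.7952e+02 4.0000e-02 9.0060e+01] [-0.64 -0.23  0.57] 40.99
40 318.25 261.925 cols 314 325 rows 255 265
38 317.2105263157895 267.44736842105266 cols 314 321 rows 265 270
[[317.35506245 262.9859498 ]]
```

Fz fell to zero on release, with copper (row 262) now above brass (row 267). Next is the large bush.

Request:
servo_tool --gripper '[45,45,45,60,60,60]' --pt "0 0.01 -1" --pt "0 0.02 -3" --pt "0 0.03 -6" --pt "0 0.04 -8.5" --pt "0 0.04 -8.5" --pt "0 0.04 -8.5" --roll '[0,0,0,0,0,0]'

```text
time: 27.25
eef_pos: [524.2, -212.0, 148.2]
ee_rot: [179.4, 0.1, 90.1]
ft_force: [0.4, 0.4, -0.6]
width: 54.5
```

```bash
python3 - <<'E'
from h import *
st();go(616.4,196.8,120,90)
E
```

```text
27.25 [ 524.17 -212.02  148.15] [1.7945e+02 8.0000e-02 9.0060e+01] [ 0.36  0.37 -0.6 ] 54.52
off [40.876  9.242  2.847] roll 0.001 dist 420.0
```

Request:
servo_tool --gripper '[60,60,60,60,60,60,60,60,60,60,60,60]' --pt "40.88 9.24 2.85" --pt "40.88 9.24 2.85" --pt "40.88 9.24 2.85" --pt "40.88 9.24 2.85" --pt "40.88 9.24 2.85" --pt "40.88 9.24 2.85" --pt "40.88 9.24 2.85" --pt "40.88 9.24 2.85" --pt "40.88 9.24 2.85" --pt "40.88 9.24 2.85" --pt "40.88 9.24 2.85" --pt "40.88 9.24 2.85" --roll '[0,0,0,0,0,0,0,0,0,0,0,0]'

```text
time: 28.45
eef_pos: [616.0, 195.3, 119.7]
ee_rot: [179.5, 0.1, 90.0]
ft_force: [0.5, -0.1, 0.1]
width: 54.6
```

```bash
python3 - <<'E'
from h import *
st();go(616.4,196.8,42,90)
E
```

```text
28.45 [616.04 195.33 119.69] [1.795e+02 1.100e-01 9.000e+01] [ 0.46 -0.12  0.07] 54.6
off [ 0.162 -0.031  7.769] roll -0.0 dist 78.0
```

Request:
servo_tool --gripper '[60,60,60,60,60,60,60,60]' --pt "0.16 0 1" --pt "0.16 -0.02 3" --pt "0.16 -0.02 5" --pt "0.16 -0.03 7" --pt "0.16 -0.03 7.77" --pt "0.16 -0.03 7.77" --pt "0.16 -0.03 7.77" --pt "0.16 -0.03 7.77" --roll '[0,0,0,0,0,0,0,0]'

```text
time: 29.25
eef_pos: [617.0, 196.8, 43.0]
ee_rot: [179.4, 0.1, 90.0]
ft_force: [0.3, -0.1, -0.4]
width: 54.5
```

```bash
python3 - <<'E'
from h import *
st();go(616.4,196.8,42,90)
im=get_image("side");cv2.imwrite("pics/g6.png",crop(im[:,:,::-1],320,178,25,30,10))
E
```

```text
29.25 [617.03 196.77  43.  ] [1.7941e+02 9.0000e-02 8.9980e+01] [ 0.27 -0.1  -0.42] 54.5
off [ 0.003 -0.064  0.099] roll -0.0 dist 1.0
```

View pics/g6.png

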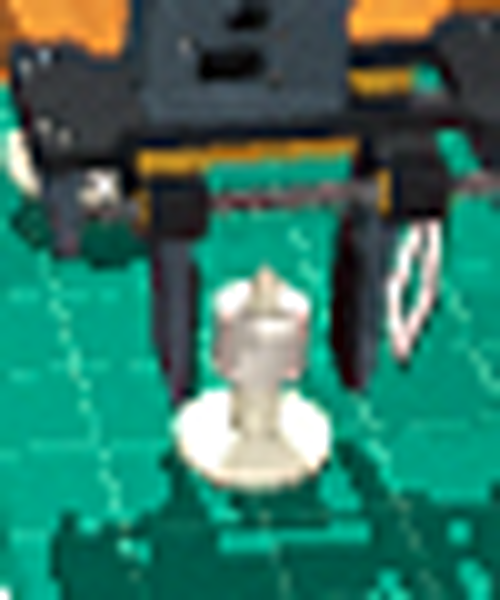

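The jaws straddle the aluminium bush: it is at crop 213–308, inner finger edges at about 195 and 333. I'll shift about 0.9 mm toward -x and close gently.

Request:
servo_tool --gripper '[60,60,60,42,40,38,36,34,30,30,30,30,30]' --pt "0 -0.09 0.1" --pt "0 -0.09 0.1" --pt "0 -0.09 0.1" --pt "0 -0.09 0.1" --pt "0 -0.09 0.1" --pt "0 -0.09 0.1" --pt "0 -0.09 0.1" --pt "0 -0.09 0.1" --pt "0 -0.09 0.1" --pt "0 -0.09 0.1" --pt "0 -0.09 0.1" --pt "0 -0.09 0.1" --pt "0 -0.09 0.1" --roll '[0,0,0,0,0,0,0,0,0,0,0,0,0]' --newtons 3

```text
time: 30.6
eef_pos: [616.1, 196.8, 41.9]
ee_rot: [179.4, 0.1, 90.0]
ft_force: [-0.6, 0.3, 0.2]
width: 33.0
```

```bash
python3 - <<'E'
from h import *
st()
im=get_image("side")[:,:,::-1].astype(int);o=cv2.imread("pics/side0.png").astype(int)
for r in(188,190,192,194): print(r,"now",im[r,310:331,2],"\n   was",o[r,310:331,2])
E
```

```text
30.6 [616.07 196.81  41.93] [1.7942e+02 9.0000e-02 8.9990e+01] [-0.65  0.27  0.16] 33.03
188 now [  0   0   0 148 255 185 185 255 209 198 211 203 199 255 255 255 137   0
   0   0  21] 
   was [  0   0   0 141 255 255 255 255 231 229 229 206 193 255 255 255 140   0
   0   0  20]
190 now [  0   0 157 255 255 255 255 255 210 228 211 201 214 255 255 230 245 199
   0   7  11] 
   was [  0   0 154 255 255 255 255 255 204 228 227 204 208 255 255 255 255 255
   0   0  12]
192 now [ 12   0 114 255 225 222 250 255 230 224 226 213 210 215 251 255 233 254
   7   0   0] 
   was [  7   0 114 255 255 255 255 255 225 221 219 207 205 208 249 255 255 255
   0   0   0]
194 now [  0   0   0  48 179 248 244 233 216 221 223 222 224 228 237 229 212  45
   0   0   0] 
   was [  0   0   0  51 196 255 255 225 210 218 216 218 220 222 231 225 250  36
   0   0   0]
```

Gripped, and the stand foot is unchanged to the pixel. I'll work out the true vertical lift.

```bash
python3 - <<'E'
from h import *
go(616.1,196.8,104,90)
E
```

```text
off [-0.014  0.064 -6.203] roll -0.0 dist 62.0
```

Request:
servo_tool --gripper '[30,30,30,30,30,30,30,30,30,30,30,30,30,30,30,30]' --pt "0 0 0" --pt "0 0 0" --pt "0 0 0" --pt "0 0 -0.3" --pt "0 0.01 -0.7" --pt "0 0.01 -1.2" --pt "0 0.02 -1.7" --pt "0 0.02 -2.2" --pt "0 0.03 -2.7" --pt "0 0.03 -3.2" --pt "-0.01 0.04 -3.7" --pt "-0.01 0.04 -4.2" --pt "-0.01 0.05 -4.7" --pt "-0.01 0.06 -5.4" --pt "-0.01 0.06 -6.2" --pt "-0.01 0.06 -6.2" --roll '[0,0,0,0,0,0,0,0,0,0,0,0,0,0,0,0]' --newtons 8

```text
time: 32.25
eef_pos: [616.7, 197.0, 105.3]
ee_rot: [179.3, 0.1, 90.0]
ft_force: [-0.0, -0.5, -1.2]
width: 33.1
```

```bash
python3 - <<'E'
from h import *
st();go(524.2,-212.3,140,90)
im=get_image("side")[:,:,::-1].astype(int);o=cv2.imread("pics/side0.png").astype(int)
for r in(188,190,192,194): print(r,"now",im[r,310:331,2],"\n   was",o[r,310:331,2])
for r in range(172,186,2): print(r,im[r,314:330].sum(1))
E
```

```text
32.25 [616.7  196.98 105.29] [1.7931e+02 7.0000e-02 8.9990e+01] [-0.02 -0.51 -1.2 ] 33.07
off [-40.934  -9.202  -3.534] roll -0.0 dist 421.0
188 now [  0   0   0 144 255 255 255 255 232 231 230 212 203 255 255 255 139   0
   0   0  20] 
   was [  0   0   0 141 255 255 255 255 231 229 229 206 193 255 255 255 140   0
   0   0  20]
190 now [  0   0 156 255 255 255 255 255 213 231 229 206 212 255 255 255 255 255
   0   3  16] 
   was [  0   0 154 255 255 255 255 255 204 228 227 204 208 255 255 255 255 255
   0   0  12]
192 now [  8   0 118 255 255 255 255 255 255 221 225 211 214 250 255 255 255 255
   1   0   0] 
   was [  7   0 114 255 255 255 255 255 225 221 219 207 205 208 249 255 255 255
   0   0   0]
194 now [  0   0   0  53 202 255 255 255 255 255 219 227 222 239 255 255 250  40
   0   0   0] 
   was [  0   0   0  51 196 255 255 225 210 218 216 218 220 222 231 225 250  36
   0   0   0]
172 [270 275 299 157 172 302 292 280 320 285 330 418 300 257 108 267]
174 [294 298 276 287 305 285 339 648 414 278 300 404 283 289 296 289]
176 [345 282 299 350 322 405 677 722 568 332 290 314 385 295 285 304]
178 [423 289 288 295 290 397 699 683 586 283 290 289 280 305 290 293]
180 [433 282 294 295 289 391 701 662 473 283 298 291 298 343 423 287]
182 [292 338 290 279 278 431 700 632 409 284 285 288 291 294 329 280]
184 [280 351 421 353 703 755 657 623 757 450 303 304 308 299 313 463]
```

The aluminium bush is off and its stand has not moved (pixel rows identical). I'll carry it to the spindle.

Request:
servo_tool --gripper '[30,30,30,30,30,30,30,30,30,30,30,30,30,30,30,30,30,30]' --pt "-0.5 -0.1 -1.5" --pt "-2.5 -0.6 -3.5" --pt "-5 -1.1 -3.5" --pt "-8 -1.8 -3.5" --pt "-11 -2.5 -3.5" --pt "-14 -3.1 -3.5" --pt "-17 -3.8 -3.5" --pt "-20 -4.5 -3.5" --pt "-23 -5.2 -3.5" --pt "-26 -5.8 -3.5" --pt "-29 -6.5 -3.5" --pt "-32 -7.2 -3.5" --pt "-35 -7.9 -3.5" --pt "-37.5 -8.4 -3.5" --pt "-39.5 -8.9 -3.5" --pt "-40.5 -9.1 -3.5" --pt "-40.93 -9.2 -3.5" --pt "-40.93 -9.2 -3.5" --roll '[0,0,0,0,0,0,0,0,0,0,0,0,0,0,0,0,0,0]'

```text
time: 34.1
eef_pos: [524.0, -212.3, 139.4]
ee_rot: [179.3, 0.1, 90.0]
ft_force: [0.5, 0.3, -0.3]
width: 32.5
```

```bash
python3 - <<'E'
from h import *
st();go(524.2,-212.6,102,90)
E
```

```text
34.1 [ 523.97 -212.28  139.37] [1.7934e+02 7.0000e-02 8.9970e+01] [ 0.49  0.28 -0.31] 32.52
off [-0.028 -0.02   3.737] roll -0.0 dist 37.0
```

Request:
servo_tool --gripper '[30,30,30,30,30,30,30,30,30,30,30,30,30]' --pt "0 0.02 1" --pt "0 0 2" --pt "-0.02 -0.01 3" --pt "-0.03 -0.02 3.7" --pt "-0.03 -0.02 3.7" --pt "-0.03 -0.02 3.9" --pt "-0.03 -0.02 4.1" --pt "-0.03 -0.02 4.3" --pt "-0.03 -0.02 4.5" --pt "-0.03 -0.03 4.8" --pt "-0.03 -0.03 5.1" --pt "-0.03 -0.03 5.4" --pt "-0.03 -0.03 5.4" --roll '[0,0,0,0,0,0,0,0,0,0,0,0,0]'

```text
time: 35.4
eef_pos: [524.1, -212.5, 84.9]
ee_rot: [179.4, 0.1, 90.0]
ft_force: [-0.1, 0.9, -1.6]
width: 32.8
```

```bash
python3 - <<'E'
from h import *
st();go(524.2,-212.6,70.5,90)
E
```

```text
35.4 [ 524.06 -212.54   84.9 ] [1.7938e+02 5.0000e-02 8.9970e+01] [-0.11  0.9  -1.55] 32.77
off [-0.005 -0.002  1.44 ] roll -0.001 dist 14.0
```

Request:
servo_tool --gripper '[30,30,30,30,30,30,30,30,30,30]' --pt "0 0 0.4" --pt "0 0 0.8" --pt "0 0 1.1" --pt "0 0 1.3" --pt "0 0 1.4" --pt "0 0 1.48" --pt "0 0 1.56" --pt "0 0 1.62" --pt "0 0 1.62" --pt "0 0 1.62" --roll '[0,0,0,0,0,0,0,0,0,0]'

```text
time: 36.4
eef_pos: [524.3, -212.6, 68.8]
ee_rot: [179.4, 0.1, 90.0]
ft_force: [-0.8, -0.9, 1.7]
width: 33.2
```

```bash
python3 - <<'E'
from h import *
st()
E
```

```text
36.4 [ 524.27 -212.58   68.84] [1.7937e+02 6.0000e-02 8.9970e+01] [-0.77 -0.91  1.71] 33.21
```

Contact is starting at the expected height. I'll press slightly, then release.

Request:
servo_tool --gripper '[30,30,30,30]' --pt "0 0 0.04" --pt "0 0 0.07" --pt "0 0 0.07" --pt "0 0 0.07" --roll '[0,0,0,0]' --newtons 4

```text
time: 36.8
eef_pos: [524.3, -212.7, 68.4]
ee_rot: [179.4, 0.1, 90.0]
ft_force: [-1.9, -0.1, 5.7]
width: 32.9
```

Request:
servo_tool --gripper '[50,50,50,50,50,50,50,50,50,50]' --pt "0 0 0" --pt "0 0 0" --pt "0 0 0" --pt "0 0 -1" --pt "0 0.02 -3" --pt "0 0.04 -6" --pt "0 0.06 -10" --pt "10 0.1 -14" --pt "20 0.1 -14" --pt "20 0.1 -14" --roll '[0,0,0,0,0,0,0,0,0,0]'

```text
time: 37.8
eef_pos: [523.8, -65.8, 202.2]
ee_rot: [179.3, 0.1, 89.9]
ft_force: [0.9, 1.0, 0.6]
width: 45.8
```

Request:
servo_tool --gripper '[50,50,50,50,50,50,50,50]' --pt "5 -5 -2" --pt "10 -10 -2" --pt "15 -14 -2" --pt "20 -14 -2" --pt "20 -14 -2" --pt "20 -14 -2" --pt "20 -14 -2" --pt "20 -14 -2" --roll '[0,0,0,0,0,0,0,0]'

```text
time: 38.6
eef_pos: [384.4, 133.9, 220.4]
ee_rot: [179.2, 0.1, 89.9]
ft_force: [0.6, -0.5, -0.7]
width: 45.6
```

```bash
python3 - <<'E'
from h import *
st();S=get_image("side")[:,:,::-1].copy();T=get_image("top")[:,:,::-1].copy()
a=crop(S,318,258,25,25,8);b=crop(T,393,202,25,25,8);c=S[150:350,220:420];d=T[100:300,200:400]
cv2.imwrite("pics/fin.png",np.hstack([np.vstack([a,c*1 if c.shape[1]==400 else cv2.resize(c,(400,200))]),np.vstack([b,cv2.resize(d,(400,200))])]))
I=T.astype(int);m=I[:,:,1]<1.3*I[:,:,2]
for u,v in((281,216),(240,172),(298,128),(171,177)):
    print(blob(m,u,v)[1:])
E
```

```text
38.6 [384.37 133.95 220.37] [1.7922e+02 1.0000e-01 8.9890e+01] [ 0.59 -0.52 -0.73] 45.58
(array([     0,      0,    560,    420, 171880], dtype=int32), array([262.31900745, 220.5699616 ]))
(array([226, 158,  21,  20, 340], dtype=int32), array([235.70882353, 167.47352941]))
(array([289, 118,  19,  20, 293], dtype=int32), array([298.04778157, 127.59726962]))
(array([158, 165,  26,  24, 504], dtype=int32), array([170.58134921, 176.4484127 ]))
```

View pics/fin.png

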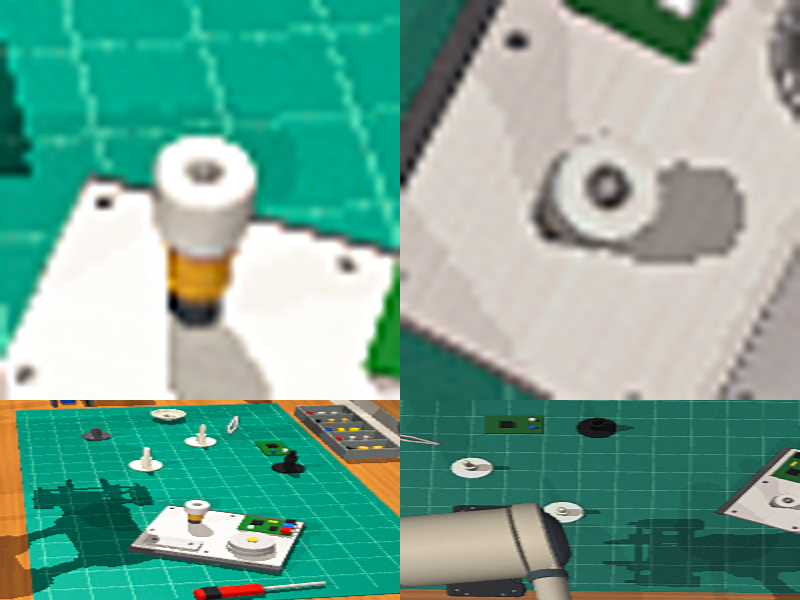

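The stack is upright with the aluminium bush on top, and both white stands are standing. The copper layer isn't distinct in the crop, so I'll check it and the heights in numbers.

```bash
python3 - <<'E'
from h import *
S=get_image("side");
for c in(315,317,319):
    for r in range(258,275): print(r,S[r,c],end=" ")
    print()
P=lambda z:proj("side",[524.2,-212.9-0,z])[0].round(1)
print([ (z,P(z)) for z in(36,56,61,87)])
o=cv2.imread("pics/side0.png")[:,:,::-1].astype(int)
I=S.astype(int);ng=lambda I:I[:,:,1]<1.3*I[:,:,0]
A=lambda I,u,v:blob(ng(I),u,v)[1:]
for u,v in((293,215),(320,192)):
    for r in ([213,216,219] if u==293 else [190,193,195]):
        f=lambda J:np.nonzero(ng(J)[r,u-14:u+14])[0]+u-14
        a,b=f(o),f(I);print(r,a.min(),a.max(),b.min(),b.max())
d=np.abs(o-I).sum(2)>90
d[:, :235]=0;ys,xs=np.nonzero(d[150:380,235:460]);l=cv2.connectedComponentsWithStats(d[150:380,235:460].astype(np.uint8))[2];print(l[(l[:,4]>12)]+[235,150,0,0,0])
E
```

```text
258 [229 219 203] 259 [197 189 175] 260 [199 189 179] 261 [200 192 178] 262 [205 196 185] 263 [203 202 192] 264 [186 157 144] 265 [204 141  52] 266 [209 149  23] 267 [200 138  22] 268 [207 142  24] 269 [195 134  34] 270 [99 79 59] 271 [42 49 56] 272 [36 37 43] 273 [132 128 122] 274 [184 176 165] 
258 [249 245 238] 259 [207 196 184] 260 [197 188 174] 261 [201 191 182] 262 [200 194 178] 263 [197 193 182] 264 [202 204 199] 265 [172 118  97] 266 [205 139  25] 267 [213 152  30] 268 [206 147  32] 269 [214 150  29] 270 [149 105  40] 271 [70 63 59] 272 [52 53 61] 273 [68 70 73] 274 [190 180 167] 
258 [254 251 244] 259 [208 198 186] 260 [192 184 175] 261 [193 185 173] 262 [192 181 173] 263 [184 180 169] 264 [193 192 185] 265 [163 111  88] 266 [190 122  23] 267 [194 136  31] 268 [185 127  21] 269 [190 128  11] 270 [122  86  37] 271 [39 37 37] 272 [33 35 38] 273 [102  98  96] 274 [186 180 167] 
[(36, array([316.9, 268.8])), (56, array([317.3, 263.6])), (61, array([317.4, 262.3])), (87, array([318. , 255.4]))]
213 285 300 285 300
216 285 300 285 300
219 287 299 287 299
190 313 327 313 327
193 313 327 313 327
195 315 326 315 326
[[  235   150   225   230 47142]
 [  245   150     4     8    28]
 [  263   150     4     7    25]
 [  264   176     8     5    30]
 [  316   176    10    11    74]
 [  317   187     3     8    13]
 [  235   190    11    22   177]
 [  318   192    10     9    33]
 [  289   201     8     9    56]
 [  235   228    65   117  3820]
 [  312   250    13    21   193]
 [  314   273    13    14   103]]
```

```bash
python3 -c "
from workcell import workorder,robot
print(workorder.sign_off(),robot.sense()['time'])"
```

```text
the job is handed in; nothing more can be done
the job is handed in; nothing more can be done
```

The job is done and handed in. The spindle carries the brass bush, then the copper washer, then the aluminium bush. The last clock reading before hand-in was 38.6 s of the 72 s allowed.

- **Method:** I located the spindle by closing lightly on it, which also corrected a camera offset of about 1.5 mm. Each bush was drawn straight up off its pin. Each part was then lowered until it met what was below with about 4.5–6 N, at about the expected height.
- **Last checks:** In the side view, the stack stands upright and both white stands' feet are where they started, to the pixel. Outside the moved parts and the arm and its shadow, I saw no changes on the bench in the region I compared. The gripper was open and well clear of everything.
- **Weaker evidence:**
  - In the final picture the copper washer shows only as a one-pixel coppery line under the wide bush. That it lies flat rests mainly on the contact heights and an earlier colour check.
  - The washer rubbed the spindle sideways with about 3.6 N just above its seat; I shifted it about 1 mm before pressing it down and letting go.
  - The final top-view check of the brass bush's stand failed because the arm was in the way, so that stand was confirmed from the side view only.

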